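Stack the blood-tube trays for the courier

ROBOT

A 6-joint arm with a two-finger parallel gripper is mounted at the origin on the work surface. World frame = base frame: x ahead of the robot, y to its left, z up, the work surface at z = 0. Lengths are in m, angles in degrees, forces in N, time in s.
With the tool pointing down it reaches from about 0.3 to 0.75 m from the base axis. Payload 8.5 kg.
Tool frame: the origin (TCP) lies midway between the tips of the shut fingers; the grasp point (between the pads) lies 19 mm behind it; z points along the fingers, y is the line along which they close (so a half turn about z gives the same grasp; the last joint's range is limited). The gripper opens to 85 mm and grips with 20 to 120 N. Pads are 22 mm wide; open, the fingers measure 114 mm over their backs; the gripper's body (76 mm by 85 mm) begins 54 mm behind the grasp point. The pads swing forward as they close: fully open they stand 13 mm farther back than shut.
Start: joints at [-87.393, 21.807, 74.336, -0, 83.858, -12.336], TCP at [0.142, -0.531, 0.231] pointing down, gripper open.
Joint ranges: [-178.18, 178.18], [-50.72, 133.34], [12.68, 142.11], [-81.47, 261.47], [9.98, 163.14], [-165.26, 165.26]. Speed limits (degrees/s): [136.94, 136.94, 180, 180, 180, 180].

INTERFACE

Orientations are given as a 3x3 rotation matrix whose columns are the frame's x, y, z axes.
In Python, from rig import env, viewer, recognise, pinpoint gives the robot as it stands.
- The arm moves only by the tool move_arm, never from a script. Its argument "plan" is text: rows parted by semicolons, each of 7 numbers parted by spaces: the shift along the tool's x, y, z in m, then the turn, a rotation vector about the tool's x, y, z in rad, then the finger opening in m, from 0 to 0.0854. A call has 1 to 12 rows; each row shifts and turns the commanded pose from where the row before left it, along the tool's axes as they then stand; what a row does not reach is not made up. A row lasts 1/8 s, in which the tool goes at most 62.5 mm and 10.7 degrees, less where a joint would pass 70% of its speed; a pose out of reach is approached as far as the arm can. A call is refused whole if a number of a shift passes 0.0625 or a number of a turn 0.188, either way. A call with a gripper value outside its range is refused whole. The fingers move at their own pace and stop on an object; "grip_force" is the grip in N (left out, the last holds). Time passes only in rows, so rows that do not move let the fingers close. It gives the time, the measured TCP pose, the force, the opening and the grip force at its end, in the units of the state.
- env.observe(): the state, without advancing time (a new reading comes with each control period).
- viewer.get_image(name): name is "side" or "top"; returns (picture, depth): 384x512x3 uint8, red, green, blue; 384x512 float32, m along the optical axis (not along the pixel's ray), 0 where there is no reading.
- viewer.calibration(name): a dict with "fx", "fy", "cx", "cy" (pixels), "R" (3x3) and "t" (3): a world point X has camera coordinates R X + t. Camera axes: x right, y down, z forward; pixel columns grow to the right and rows downward; lengths in m; the calibration is good to about 2 mm. A picture is of the moment at which its call begins. calibration takes no time and is no camera call.
- env.close_job(): hands the job in; it is judged then, once.
Trained networks look in the newest picture that a camera, given by its name, has taken for a name from the list of things; names that differ only in an ending like _2 or _b are one class to them, and where a whole thing is asked for, a point or a joint stands for the part that bears it (a point fixed in the world has none). Each returns a list of dicts, best first, with "conf" (0 to 1); they miss things now and then, are a little off and sometimes report something else, mostly with a low value. They report only what shows in the picture. A call takes as long as a camera call. They do not tell look-alikes from the thing itself.
- recognise(camera, name): "extent" ([centre column, centre row, width, height] in pixels, round what is visible of it).
- pinpoint(camera, name): "pixel" ([column, row] in pixels: a listed point, or the origin of a listed thing).
The state is a dict: "time_s": time; "q": joint angles; "qvel": joint speeds; "joint_efforts": joint torques, N m; "position": TCP position; "tool_rot": TCP orientation; "ft_force": force on the tool from outside, world axes, zero at the start; "wrist_torque": the same for the moment, N m; "grip_width": finger opening in m; "gripper_force": force on a finger pad.
Only numpy, scipy, OpenCV 4.12 (cv2) and the standard library are available. Lean on these libraries where they do the work, as an engineer would, in place of code of your own. Each camera call takes 0.05 s, during which the arm holds its last target. There are 200 camera calls.

TASK

Get the tube trays ready for the courier: on the blue carrier stack the grey tray, then the yellow, then the purple on top, and close the stack with the white lid; the green tray goes by itself on the red carrier. Set each one down centred and squarely lined up, long sides parallel, with what is under it, and keep the trays level all the while. Do not shift the tape roll, the cup or the pill jar.

Things in the scene. Friction and masses are not known exactly. Their poses are not given: they have to be found in the camera images.
- tray_grey: Dark grey open tube tray, a loose stacking tray 96 (x) x 56 (y) x 24 (z) mm with 3 mm walls and floor, mass 100 to 200 g, three dark grey-capped tubes lying fixed in it along x, below the rim. Origin: centre of the underside; z up. Gripped from above across its 56 mm width (y). Another tray stands flat on its rim, 24 mm above its origin; nothing interlocks. Starts on the table, level.
- tray_yellow: Yellow open tube tray, a loose stacking tray 96 (x) x 56 (y) x 24 (z) mm with 3 mm walls and floor, mass 100 to 200 g, three yellow-capped tubes lying fixed in it along x, below the rim. Origin: centre of the underside; z up. Gripped from above across its 56 mm width (y). Another tray stands flat on its rim, 24 mm above its origin; nothing interlocks. Starts on the table, level.
- tray_purple: Purple open tube tray, a loose stacking tray 96 (x) x 56 (y) x 24 (z) mm with 3 mm walls and floor, mass 100 to 200 g, three purple-capped tubes lying fixed in it along x, below the rim. Origin: centre of the underside; z up. Gripped from above across its 56 mm width (y). Another tray stands flat on its rim, 24 mm above its origin; nothing interlocks. Starts on the table, level.
- tray_green: Green open tube tray, a loose stacking tray 96 (x) x 56 (y) x 24 (z) mm with 3 mm walls and floor, mass 100 to 200 g, three green-capped tubes lying fixed in it along x, below the rim. Origin: centre of the underside; z up. Gripped from above across its 56 mm width (y). Another tray stands flat on its rim, 24 mm above its origin; nothing interlocks. Starts on the table, level.
- lid: White flat tray lid, loose, 98 (x) x 58 (y) x 4 mm, 65 to 125 g, with a black upright rib handle on its centre: 60 mm long along x, 14 mm wide (y), from 4 to 38 mm above the underside. Origin: centre of the underside; z up. Gripped from above across the rib (y). It rests flat on a tray's rim, 24 mm above that tray's origin; nothing interlocks.
- carrier_blue: Blue carrier, fixed to the table: a blue plate 136 (x) x 96 (y) mm, floor 6 mm above the table, with a kerb 4 mm thick all round, top 11 mm above the table. Inner floor 128 x 88 mm, long side along x. Origin: centre of the underside, at table height; z up. A tray on it lies along x, its origin 6 mm above the carrier's.
- carrier_red: Red carrier, fixed to the table: a red plate 136 (x) x 96 (y) mm, floor 6 mm above the table, with a kerb 4 mm thick all round, top 11 mm above the table. Inner floor 128 x 88 mm, long side along x. Origin: centre of the underside, at table height; z up. A tray on it lies along x, its origin 6 mm above the carrier's.
- tape: White roll of surgical tape lying flat, 40 mm across, 22 mm hole, 18 mm high; a bystander. Origin: centre of the underside.
- cup: Small red drinking cup, empty, upright, 52 mm across the rim, 55 mm high; a bystander. Origin: centre of the underside.
- jar: Small amber pill jar with a white cap, upright, 44 mm across, 52 mm high; a bystander. Origin: centre of the underside.
Not all that is in view belongs to the job. Of the things that look like the tray_yellow, take the one that is farthest to the robot's left at the start.

How it is judged:
By the outcome, as a careful person would: the job done as asked, in the order asked, and still so for the second after the job is handed in, with the robot touching nothing.
It also fails if it takes over 144 s, if anything falls off the work surface, if the arm or the gripper's body presses on something with over 40 N, if the wrist force passes 120 N, or if a joint passes its speed limit or range.

## Working session

There is one attempt and no reset: what is moved stays moved. The work goes in short steps, Python scripts to look and compute and a tool call to move; the robot and the scene stay as the last step left them, time stands still between calls to the robot, and variables do not carry over. Pictures are saved under pics/ and viewed, at most 14 in all, crops included, and the job is handed in when it is done.

Besides the shell and the picture viewer there is one more tool, called after "Call:" by a JSON object that holds its "method" and its "body". move_arm: Moves the arm, as the interface text tells. Its arguments: {"type":"object","properties":{"plan":{"type":"string"},"grip_force":{"type":"number"}},"required":["plan"]}

```bash
mkdir -p pics
cat > h.py <<'E'
import numpy as np, cv2
from rig import env, viewer, recognise, pinpoint
def cloud(name):
    im,d=viewer.get_image(name); c=viewer.calibration(name)
    v,u=np.mgrid[:384,:512]
    P=np.stack([(u-c['cx'])/c['fx']*d,(v-c['cy'])/c['fy']*d,d],-1)
    W=(P-np.array(c['t']))@np.array(c['R'])
    W[d==0]=np.nan
    return im,d,W
E
python3 - <<'E'
from h import *
for n in ('top','side'):
    im,d,W=cloud(n)
    cv2.imwrite(f'pics/{n}0.png',cv2.resize(im[:,:,::-1],(768,576)))
    np.savez(f'{n}0.npz',im=im,d=d,W=W)
    c=viewer.calibration(n);print(n,c['fx'],-np.array(c['R']).T@c['t'],np.array(c['R'])[2])
    for o in 'tray_grey tray_yellow tray_purple tray_green lid carrier_blue carrier_red tape cup jar'.split():
        for r in recognise(n,o): 
            if r['conf']>.3:
                u,v=map(int,r['extent'][:2]);print(n,o,round(r['conf'],2),np.round(r['extent']),W[min(v,383),min(u,511)].round(3))
o=env.observe();print(o['time_s'],o['tool_rot'],o['position'],o['q'])
E
```

```text
top 361.26546117101464 [ 0.24916304 -0.06979085  1.06912195] [ 0.21875835  0.02208325 -0.97552914]
top tray_grey 0.64 [174. 221.  27.  36.] [0.383 0.194 0.014]
top tray_yellow 0.9 [314. 222.  32.  34.] [ 0.415 -0.222  0.003]
top tray_yellow 0.74 [425. 242.  31.  32.] [ 0.386 -0.545  0.012]
top tray_purple 0.91 [241. 204.  30.  40.] [0.448 0.002 0.013]
top tray_green 0.56 [297. 137.  24.  32.] [ 0.679 -0.155  0.001]
top lid 0.88 [112. 161.  34.  36.] [0.551 0.407 0.012]
top carrier_blue 0.84 [383. 182.  48.  52.] [ 0.555 -0.423  0.007]
top carrier_red 0.7 [197. 132.  48.  47.] [0.668 0.163 0.002]
top cup 0.53 [347. 146.  21.  20.] [ 0.661 -0.308  0.004]
top jar 0.58 [151. 132.  18.  22.] [0.638 0.291 0.049]
top jar 0.49 [242. 205.  28.  34.] [ 0.449 -0.001  0.013]
top jar 0.45 [197. 131.  45.  46.] [0.67  0.16  0.006]
side 449.42721136271854 [-0.26641726  0.63540044  0.74093809] [ 0.5885908  -0.5759469  -0.56731476]
side tray_grey 0.63 [186. 256.  53.  32.] [0.386 0.203 0.018]
side tray_yellow 0.98 [379. 173.  36.  22.] [ 0.269 -0.425  0.017]
side tray_yellow 0.86 [348. 189.  36.  24.
[... 181 characters left out ...]
3. 210.  35.  33.] [0.442 0.003 0.017]
side tray_green 0.88 [217. 159.  39.  15.] [ 0.653 -0.126  0.027]
side tray_green 0.34 [ 95. 220.  21.  23.] [0.63  0.299 0.043]
side lid 0.8 [ 67. 266.  31.  37.] [0.543 0.417 0.025]
side carrier_blue 0.51 [287. 140.  11.  14.] [ 0.601 -0.392  0.01 ]
side cup 0.49 [256. 138.  16.  19.] [ 0.635 -0.273  0.05 ]
side jar 0.55 [ 91. 218.  16.  26.] [0.634 0.306 0.049]
1.1 [[ 9.66192708e-01  2.57820966e-01  2.16635086e-05]
 [ 2.57820967e-01 -9.66192707e-01 -5.43797564e-05]
 [ 6.91088271e-06  5.81266308e-05 -9.99999998e-01]] [ 0.14182161 -0.53139982  0.23133234] [-8.73930904e+01  2.18063941e+01  7.43344618e+01  1.10457352e-03
  8.38559752e+01 -1.23340137e+01]
```

View pics/top0.png

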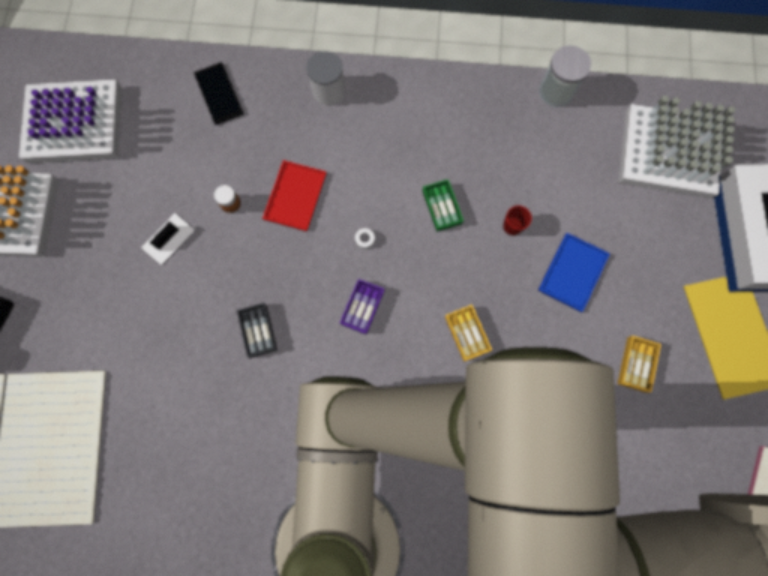

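View pics/side0.png

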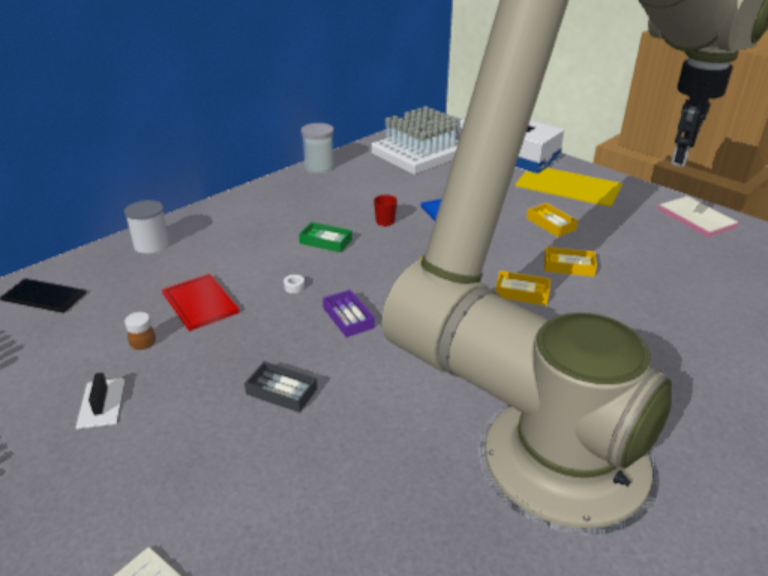

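The pictures show grey, purple, green and yellow trays at top (×1.5) pixels (257,330), (362,306), (442,205) and (469,332). A second yellow is at (640,363), and the side view shows two more. The lid is at (167,238), red carrier at (295,195) and blue at (575,272). The leftmost yellow so far is at y≈-0.22. Next I'll fit poses by silhouette.

```bash
cat >> h.py <<'E'
from scipy.optimize import minimize
S=8
def box(l,w,z0,z1): return np.array([[sx*l/2,sy*w/2,z] for sx in(-1,1) for sy in(-1,1) for z in(z0,z1)])
def proj(c,P):
    q=P@np.array(c['R']).T+c['t']; return np.c_[q[:,0]/q[:,2]*c['fx']+c['cx'],q[:,1]/q[:,2]*c['fy']+c['cy']]
def rz(a): return np.array([[np.cos(a),-np.sin(a),0],[np.sin(a),np.cos(a),0],[0,0,1]])
def rast(px,u0,v0,n): 
    m=np.zeros((n*S,n*S),np.uint8)
    h=cv2.convexHull(((px-[u0,v0]+.5)*S*16).astype(np.int32)); cv2.fillConvexPoly(m,h,1,shift=4); return m
def hsv(im): return cv2.cvtColor(im,cv2.COLOR_RGB2HSV).astype(int)
def mask(im,col,uv,r=34):
    n=2*r;u0,v0=int(uv[0])-r,int(uv[1])-r
    M=np.float32([[S,0,-u0*S+S/2-.5],[0,S,-v0*S+S/2-.5]])
    big=cv2.warpAffine(im,M,(n*S,n*S),flags=cv2.INTER_LINEAR)
    H,s,v=[hsv(big)[...,i] for i in range(3)]
    rng={'yellow':(15,26),'purple':(125,145),'green':(60,85),'blue':(105,122)}
    if col in rng: a,b=rng[col]; m=(H>=a)&(H<=b)&(s>110)
    elif col=='red': m=((H<6)|(H>174))&(s>130)
    elif col=='grey': m=(v<70)
    elif col=='white': m=(v>160)|(v<50)
    k,lab,st,ce=cv2.connectedComponentsWithStats(m.astype(np.uint8))
    d=np.hypot(*(ce[1:]-n*S/2).T)-st[1:,4]**.5; i=1+np.argmin(np.where(st[1:,4]>50*S,d,1e9))
    ys,xs=np.nonzero(lab==i); f=np.zeros(m.shape,np.uint8)
    cv2.fillConvexPoly(f,cv2.convexHull(np.c_[xs,ys].astype(np.int32)),1)
    return f,u0,v0,n
def fit(views,P,col,x,y,z=0.,yaws=range(0,180,20)):
    """views: list of (cam, im, approx uv or None)"""
    ms=[(viewer.calibration(c),)+mask(im,col,uv if uv is not None else proj(viewer.calibration(c),np.array([[x,y,z+.01]]))[0]) for c,im,uv in views]
    def cost(p):
        Q=P@rz(p[2]).T+[p[0],p[1],z]; t=0
        for c,m,u0,v0,n in ms:
            r=rast(proj(c,Q),u0,v0,n); t+=1-(m&r).sum()/(m|r).sum()
        return t/len(ms)
    b=min(((cost((x,y,np.radians(a))),a) for a in yaws))
    best=None
    for s in (1,.4):
        x0=np.array([x,y,np.radians(b[1])]) if best is None else best.x
        best=minimize(cost,x0,method='Nelder-Mead',options=dict(initial_simplex=x0+s*np.array([[0,0,0],[.01,0,0],[0,.01,0],[0,0,.3]]),xatol=1e-4,fatol=1e-4))
    return best.x[0],best.x[1],np.degrees(best.x[2])%180,best.fun
TR=box(.096,.056,0,.024); CA=box(.136,.096,0,.011); LI=np.r_[box(.098,.058,0,.004),box(.06,.014,.004,.038)]
E
python3 - <<'E'
from h import *
T=np.load('top0.npz')['im'];Sd=np.load('side0.npz')['im']
for nm,P,col,x,y,sd in [('grey',TR,'grey',.383,.194,1),('yellow',TR,'yellow',.41,-.222,0),('yellow2',TR,'yellow',.386,-.545,1),('purple',TR,'purple',.448,.002,1),('green',TR,'green',.667,-.14,1),('lid',LI,'white',.54,.405,1),('blue',CA,'blue',.55,-.42,0),('red',CA,'red',.665,.163,1)]:
    for v in ([('top',T,None)],[('side',Sd,None)]) if sd else ([('top',T,None)],):
        print(nm,v[0][0],np.round(fit(v,P,col,x,y),4))
E
```

```text
grey top [ 0.3831  0.1988 21.4521  0.0504]
grey side [ 0.3875  0.1983 19.8593  0.1051]
yellow top [ 4.14400e-01 -2.13500e-01  2.68979e+01  2.33000e-02]
yellow2 top [ 3.829000e-01 -5.471000e-01  1.674661e+02  1.270000e-02]
yellow2 side [ 3.849000e-01 -5.461000e-01  1.678016e+02  3.250000e-02]
purple top [ 4.490000e-01 -2.000000e-03  1.634144e+02  7.210000e-02]
purple side [ 4.527000e-01 -2.200000e-03  1.629446e+02  2.470000e-02]
green top [ 0.6771 -0.146  19.6444  0.1174]
green side [ 0.6798 -0.1468 22.9745  0.0419]
lid top [5.582000e-01 4.146000e-01 1.452601e+02 4.060000e-02]
lid side [ 0.5381  0.4148 49.3879  0.4766]
blue top [ 5.587000e-01 -4.213000e-01  1.566056e+02  1.440000e-02]
red top [6.740000e-01 1.633000e-01 1.689835e+02 2.250000e-02]
red side [6.792000e-01 1.623000e-01 1.691917e+02 1.420000e-02]
```

```bash
cat > plan.py <<'E'
import sys
from h import *
# usage: plan.py x,y,z,yaw ...  -> for each waypoint: turn rows then shift rows (tool axes after turn)
o=env.observe(); p=np.array(o['position']); R=np.array(o['tool_rot'])
print('t',round(o['time_s'],1),'p',p.round(4),'yaw',round(np.degrees(np.arctan2(R[1,0],R[0,0])),2),'tilt',R[2,:2].round(4),'F',np.round(o['ft_force'],1),'grip',round(o['grip_width'],4),'q',np.round(o['q']))
for a in sys.argv[1:]:
    x,y,z,yw=map(float,a.split(','))
    Rt=rz(np.radians(yw))@np.diag([1.,-1,-1])
    rv=cv2.Rodrigues(R.T@Rt)[0].ravel(); n=int(np.ceil(np.linalg.norm(rv)/.18-1e-6))
    s=Rt.T@(np.array([x,y,z])-p); m=int(np.ceil(np.linalg.norm(s)/.055-1e-6))
    print(a,'| turn',n,'x',(rv/max(n,1)).round(4),'| shift',m,'x',(s/max(m,1)).round(4))
    p=np.array([x,y,z]);R=Rt
E
python3 plan.py 0.40,-0.25,0.2,20.7 0.385,0.1985,0.11,20.7 0.385,0.1985,0.004,20.7
```

```text
t 1.1 p [ 0.1418 -0.5314  0.2313] yaw 14.94 tilt [0.     0.0001] F [-0.2  0.2  0.4] grip 0.0853 q [-87.  22.  74.   0.  84. -12.]
0.40,-0.25,0.2,20.7 | turn 1 x [ 1.000e-04 -0.000e+00 -1.005e-01] | shift 7 x [ 0.0487 -0.0246  0.0045]
0.385,0.1985,0.11,20.7 | turn 0 x [0. 0. 0.] | shift 9 x [ 0.0161 -0.0472  0.01  ]
0.385,0.1985,0.004,20.7 | turn 0 x [0. 0. 0.] | shift 2 x [0.    0.    0.053]
```

Call:
{"method": "move_arm", "body": {"plan": "0 0 0 0 0 -0.1005 0.0854; 0.0487 -0.0246 0.0045 0 0 0 0.0854; 0.0487 -0.0246 0.0045 0 0 0 0.0854; 0.0487 -0.0246 0.0045 0 0 0 0.0854; 0.0487 -0.0246 0.0045 0 0 0 0.0854; 0.0487 -0.0246 0.0045 0 0 0 0.0854; 0.0487 -0.0246 0.0045 0 0 0 0.0854; 0.0487 -0.0246 0.0045 0 0 0 0.0854", "grip_force": 40}}

```text
time_s: 2.1
position: [0.4009, -0.2484, 0.1999]
tool_rot: [[0.936, 0.353, 0.0], [0.353, -0.936, -0.0], [0.0, 0.001, -1.0]]
ft_force: [0.5, 0.0, 0.6]
grip_width: 0.0851
gripper_force: 0.0
```

Call:
{"method": "move_arm", "body": {"plan": "0.0161 -0.0472 0.01 0 0 0 0.0854; 0.0161 -0.0472 0.01 0 0 0 0.0854; 0.0161 -0.0472 0.01 0 0 0 0.0854; 0.0161 -0.0472 0.01 0 0 0 0.0854; 0.0161 -0.0472 0.01 0 0 0 0.0854; 0.0161 -0.0472 0.01 0 0 0 0.0854; 0.0161 -0.0472 0.01 0 0 0 0.0854; 0.0161 -0.0472 0.01 0 0 0 0.0854; 0.0161 -0.0472 0.01 0 0 0 0.0854; 0 0 0 0 0 0 0.0854; 0 0 0 0 0 0 0.0854"}}

```text
time_s: 3.48
position: [0.3853, 0.1985, 0.1099]
tool_rot: [[0.935, 0.354, 0.0], [0.354, -0.935, -0.0], [0.0, 0.0, -1.0]]
ft_force: [0.6, -0.1, -0.7]
grip_width: 0.0856
gripper_force: 0.0
```

```bash
python3 plan.py 0.385,0.1985,0.004,20.7
python3 - <<'E'
from h import *
for n in ('top','side'):
    im,d,W=cloud(n); np.savez(n+'1.npz',im=im,d=d,W=W)
    cv2.imwrite(f'pics/{n}1.png',cv2.resize(im[:,:,::-1],(768,576)))
    for r in recognise(n,'tray_yellow'): print(n,r)
T=np.load('top1.npz')['im'];Sd=np.load('side1.npz')['im']
for nm,P,col,x,y in [('yellow',TR,'yellow',.413,-.215),('purple',TR,'purple',.45,-.002),('green',TR,'green',.677,-.146),('blue',CA,'blue',.558,-.421),('red',CA,'red',.675,.163)]:
    for v in ([('top',T,None)],[('side',Sd,None)]):
        try: print(nm,v[0][0],np.round(fit(v,P,col,x,y),4))
        except Exception as e: print(nm,e)
E
```

```text
t 3.5 p [0.3853 0.1985 0.1099] yaw 20.73 tilt [0.0001 0.0003] F [ 0.6 -0.1 -0.7] grip 0.0856 q [ 12.  19. 103.  -0.  58.  81.]
0.385,0.1985,0.004,20.7 | turn 1 x [ 0.0003 -0.0001  0.0005] | shift 2 x [-0.0001 -0.      0.053 ]
top {'extent': [424.3, 242.6, 29.4, 34.9], 'conf': 0.88}
top {'extent': [313.4, 222.7, 30.8, 34.8], 'conf': 0.85}
top {'extent': [384.3, 281.3, 40.0, 37.0], 'conf': 0.77}
side {'extent': [367.4, 145.3, 33.7, 18.8], 'conf': 0.92}
side {'extent': [381.8, 173.1, 35.4, 21.6], 'conf': 0.89}
side {'extent': [346.8, 190.8, 36.8, 20.3], 'conf': 0.57}
yellow top [ 4.14600e-01 -2.13100e-01  2.64628e+01  1.35000e-02]
yellow attempt to get argmin of an empty sequence
purple top [ 4.494000e-01 -2.000000e-03  1.639454e+02  7.860000e-02]
purple side [ 4.522000e-01 -1.600000e-03  1.624723e+02  2.530000e-02]
green top [ 0.6766 -0.146  20.0695  0.1203]
green side [ 0.6803 -0.1465 23.3662  0.0392]
blue top [ 5.58400e-01 -4.21200e-01  1.56715e+02  1.13000e-02]
blue side [  0.5519  -0.4596 124.8184   0.9098]
red top [6.745000e-01 1.632000e-01 1.692054e+02 2.360000e-02]
red side [6.791000e-01 1.624000e-01 1.688098e+02 2.240000e-02]
```

View pics/top1.png

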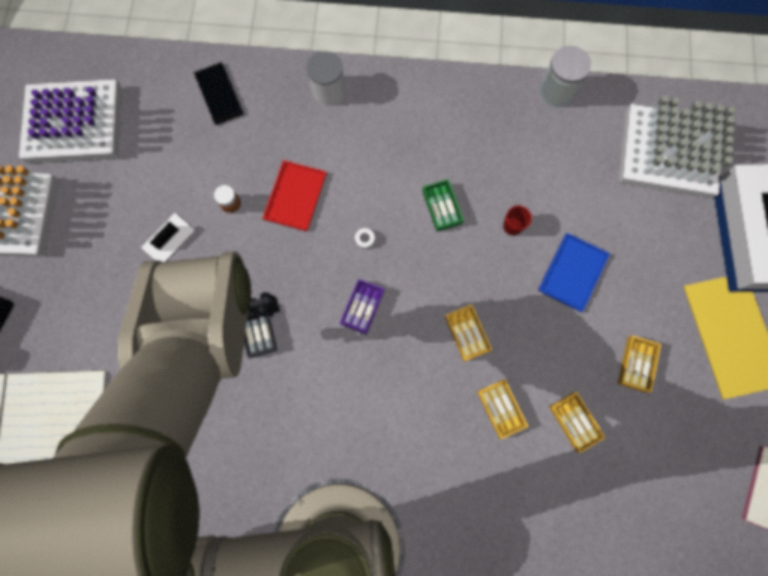

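View pics/side1.png

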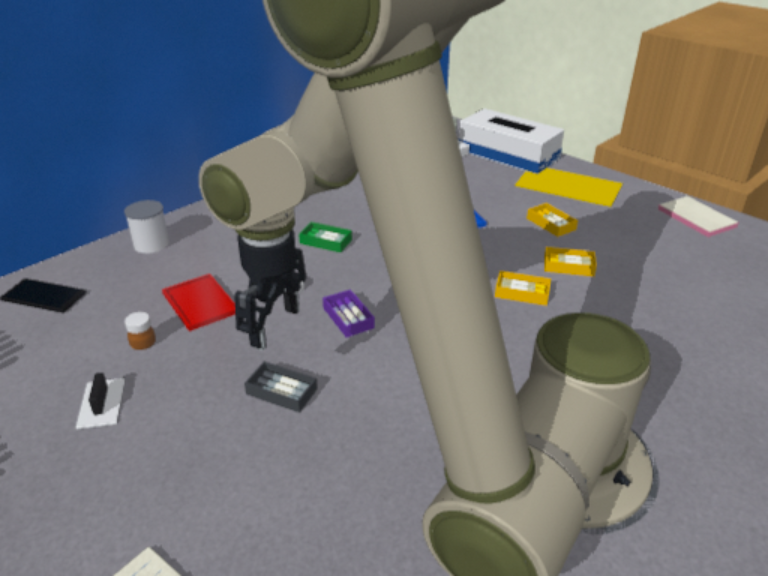

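The four yellows are at (469,332), (503,408), (577,422) and (640,363) in the top picture. The one at (469,332), y=-0.213, is the leftmost, so it's the one to take. The gripper stands over the grey tray.

Call:
{"method": "move_arm", "body": {"plan": "0 0 0.05 0 0 0 0.0854; 0 0 0.0369 0 0 0 0.0854; 0 0 0.02 0 0 0 0.0854; 0 0 0 0 0 0 0.0854; 0 0 0 0 0 0 0.04; 0 0 0 0 0 0 0.04; 0 0 0 0 0 0 0.04; 0 0 0 0 0 0 0.04; 0 0 0 0 0 0 0.04; 0 0 0 0 0 0 0.04"}}

```text
time_s: 4.92
position: [0.3858, 0.1988, 0.0041]
tool_rot: [[0.935, 0.353, 0.002], [0.353, -0.935, 0.0], [0.002, 0.001, -1.0]]
ft_force: [0.0, -1.9, 6.5]
grip_width: 0.0551
gripper_force: 42.3
```

Call:
{"method": "move_arm", "body": {"plan": "0 0 -0.01 0 0 0 0.04; 0 0 -0.03 0 0 0 0.04; 0 0 -0.04 0 0 0 0.04; 0 0 -0.03 0 0 0 0.04; 0 0 0 0 0 0 0.04", "grip_force": 60}}

```text
time_s: 5.55
position: [0.386, 0.199, 0.1151]
tool_rot: [[0.935, 0.354, 0.005], [0.354, -0.935, 0.001], [0.005, 0.001, -1.0]]
ft_force: [-0.2, -0.6, -2.0]
grip_width: 0.0549
gripper_force: 65.7
```

```bash
python3 plan.py 0.385,0.1985,0.114,-23.3 0.42,-0.1,0.114,-23.3 0.5604,-0.4215,0.114,-23.3
python3 - <<'E'
from h import *
ims={}
o=env.observe();p=np.array(o['position'])
for n in ('top','side'):
    im,d,W=cloud(n)
    print(n,np.round(fit([(n,im,None)],TR,'grey',p[0],p[1],p[2]-.003,yaws=[20]),4))
    u,v=proj(viewer.calibration(n),p[None])[0].astype(int)
    cv2.imwrite(f'pics/{n}2.png',cv2.resize(im[v-50:v+50,u-50:u+50,::-1],(500,500),interpolation=cv2.INTER_CUBIC))
E
cd pics; python3 -c "
import cv2,numpy as np;cv2.imwrite('g2.png',cv2.resize(np.hstack([cv2.imread('top2.png'),cv2.imread('side2.png')]),(800,400)))"
```

```text
t 5.5 p [0.386  0.199  0.1151] yaw 20.71 tilt [0.0052 0.0008] F [-0.2 -0.6 -2. ] grip 0.0549 q [ 12.  18. 103.   0.  59.  81.]
0.385,0.1985,0.114,-23.3 | turn 5 x [-0.0002 -0.0011  0.1536] | shift 1 x [-0.0007  0.0009  0.0011]
0.42,-0.1,0.114,-23.3 | turn 0 x [0. 0. 0.] | shift 6 x [0.025  0.0434 0.    ]
0.5604,-0.4215,0.114,-23.3 | turn 0 x [0. 0. 0.] | shift 7 x [0.0366 0.0342 0.    ]
top [0.3852 0.1987 4.9714 0.4342]
side [0.4259 0.1796 0.2485 0.3892]
```

View pics/g2.png

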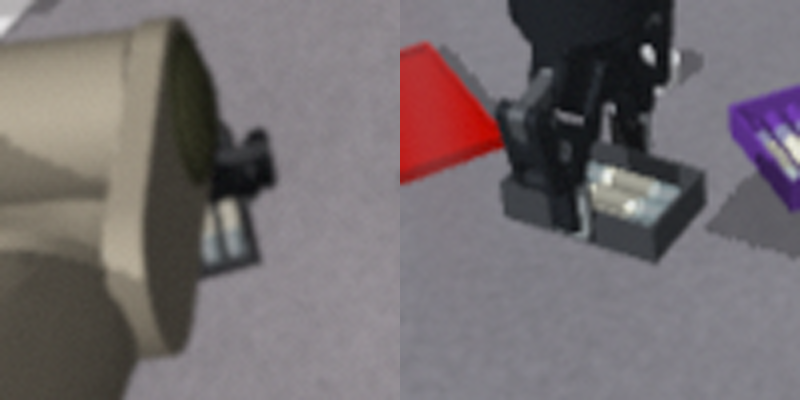

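The tray is held level, with the fingers about at its middle (~578 against the face centre at ~580). On to the blue carrier.

Call:
{"method": "move_arm", "body": {"plan": "0 0 0 0 0 0.1536 0.04; 0 0 0 0 0 0.1536 0.04; 0 0 0 0 0 0.1536 0.04; 0 0 0 0 0 0.1536 0.04; 0 0 0 0 0 0.1536 0.04; 0.025 0.0434 0 0 0 0 0.04; 0.025 0.0434 0 0 0 0 0.04; 0.025 0.0434 0 0 0 0 0.04; 0.025 0.0434 0 0 0 0 0.04; 0.025 0.0434 0 0 0 0 0.04; 0.025 0.0434 0 0 0 0 0.04"}}

```text
time_s: 7.02
position: [0.4193, -0.1011, 0.1117]
tool_rot: [[0.918, -0.396, -0.002], [-0.396, -0.918, 0.001], [-0.003, -0.0, -1.0]]
ft_force: [1.0, 0.6, -1.2]
grip_width: 0.0546
gripper_force: 65.6
```

Call:
{"method": "move_arm", "body": {"plan": "0.0366 0.0342 0 0 0 0 0.04; 0.0366 0.0342 0 0 0 0 0.04; 0.0366 0.0342 0 0 0 0 0.04; 0.0366 0.0342 0 0 0 0 0.04; 0.0366 0.0342 0 0 0 0 0.04; 0.0366 0.0342 0 0 0 0 0.04; 0.0366 0.0342 0 0 0 0 0.04; 0 0 0 0 0 0 0.04; 0 0 0 0 0 0 0.04"}}

```text
time_s: 8.15
position: [0.56, -0.4201, 0.111]
tool_rot: [[0.918, -0.396, -0.002], [-0.396, -0.918, 0.003], [-0.003, -0.002, -1.0]]
ft_force: [0.5, 0.1, -2.1]
grip_width: 0.0547
gripper_force: 65.6
```

```bash
python3 plan.py 0.5604,-0.4215,0.0115,-23.3;  python3 - <<'E'
from h import *
o=env.observe();p=np.array(o['position'])
for n in ('top','side'):
    im,d,W=cloud(n)
    print(n,np.round(fit([(n,im,None)],TR,'grey',p[0],p[1],p[2]-.003,yaws=[-23]),4), np.round(fit([(n,im,None)],CA,'blue',.56,-.42,0,yaws=[-23]),4))
    u,v=proj(viewer.calibration(n),p[None])[0].astype(int)
    cv2.imwrite(f'pics/{n}3.png',cv2.resize(im[v-50:v+50,u-50:u+50,::-1],(500,500),interpolation=cv2.INTER_CUBIC))
E
cd pics; python3 -c "
import cv2,numpy as np;cv2.imwrite('g3.png',cv2.resize(np.hstack([cv2.imread('top3.png'),cv2.imread('side3.png')]),(800,400)))"
```

```text
t 8.2 p [ 0.56   -0.4201  0.111 ] yaw -23.3 tilt [-0.0032 -0.0016] F [ 0.5  0.1 -2.1] grip 0.0547 q [-47.  42.  57.   0.  81.  67.]
0.5604,-0.4215,0.0115,-23.3 | turn 1 x [-0.0016  0.0032 -0.    ] | shift 2 x [0.0005 0.0006 0.0498]Traceback (most recent call last):
  File "<stdin>", line 5, in <module>
  File "h.py", line 37, in fit
    ms=[(viewer.calibration(c),)+mask(im,col,uv if uv is not None else proj(viewer.calibration(c),np.array([[x,y,z+.01]]))[0]) for c,im,uv in views]
                                 ~~~~^^^^^^^^^^^^^^^^^^^^^^^^^^^^^^^^^^^^^^^^^^^^^^^^^^^^^^^^^^^^^^^^^^^^^^^^^^^^^^^^^^^^^^^^^
  File "h.py", line 31, in mask
    d=np.hypot(*(ce[1:]-n*S/2).T)-st[1:,4]**.5; i=1+np.argmin(np.where(st[1:,4]>50*S,d,1e9))
                                                    ~~~~~~~~~^^^^^^^^^^^^^^^^^^^^^^^^^^^^^^^
    return _wrapfunc(a, 'argmin', axis=axis, out=out, **kwds)
    return bound(*args, **kwds)
ValueError: attempt to get argmin of an empty sequence
[ WARN:0@0.021] global loadsave.cpp:275 findDecoder imread_('top3.png'): can't open/read file: check file path/integrity
[ WARN:0@0.021] global loadsave.cpp:275 findDecoder imread_('side3.png'): can't open/read file: check file path/integrity
Traceback (most recent call last):
cv2.error: OpenCV(4.12.0) :-1: error: (-5:Bad argument) in function 'resize'
> Overload resolution failed:
>  - src data type = object is not supported
>  - Expected Ptr<cv::UMat> for argument 'src'
```

Call:
{"method": "move_arm", "body": {"plan": "0.0005 0.0014 0 -0.0016 0.0032 0 0.04; 0 0 0.045 0 0 0 0.04; 0 0 0.035 0 0 0 0.04; 0 0 0.012 0 0 0 0.04; 0 0 0.006 0 0 0 0.04; 0 0 0 0 0 0 0.04; 0 0 0 0 0 0 0.04"}}

```text
time_s: 9.07
position: [0.5611, -0.4231, 0.0163]
tool_rot: [[0.918, -0.396, 0.004], [-0.396, -0.918, -0.004], [0.005, 0.002, -1.0]]
ft_force: [0.5, -0.1, -1.8]
grip_width: 0.0547
gripper_force: 65.6
```

```bash
python3 plan.py 0.5604,-0.4215,0.0102,-23.3
```

```text
t 9.1 p [ 0.5611 -0.4231  0.0163] yaw -23.3 tilt [0.0052 0.0024] F [ 0.5 -0.1 -1.8] grip 0.0547 q [-47.  48.  62.  -0.  70.  67.]
0.5604,-0.4215,0.0102,-23.3 | turn 1 x [ 0.0024 -0.0052 -0.    ] | shift 1 x [-0.0013 -0.0012  0.0061]
```

Call:
{"method": "move_arm", "body": {"plan": "-0.0013 -0.0012 0.002 0.0024 -0.0052 0 0.04; 0 0 0.002 0 0 0 0.04; 0 0 0.0015 0 0 0 0.04; 0 0 0 0 0 0 0.04; 0 0 0 0 0 0 0.04"}}

```text
time_s: 9.7
position: [0.56, -0.421, 0.0103]
tool_rot: [[0.918, -0.395, -0.001], [-0.395, -0.918, 0.001], [-0.002, -0.001, -1.0]]
ft_force: [-2.6, 1.9, 4.6]
grip_width: 0.0547
gripper_force: 66.3
```

```bash
python3 plan.py 0.5604,-0.4215,0.0102,-23.3
```

```text
t 9.7 p [ 0.56   -0.421   0.0103] yaw -23.3 tilt [-0.0017 -0.0005] F [-2.6  1.9  4.6] grip 0.0547 q [-47.  48.  63.  -0.  69.  67.]
0.5604,-0.4215,0.0102,-23.3 | turn 1 x [-0.0005  0.0017  0.0001] | shift 1 x [0.0006 0.0003 0.0001]
```

Call:
{"method": "move_arm", "body": {"plan": "0 0 0 0 0 0 0.064; 0 0 0 0 0 0 0.064; 0 0 0 0 0 0 0.066; 0 0 -0.01 0 0 0 0.07; 0 0 -0.04 0 0 0 0.0854; 0 0 -0.05 0 0 0 0.0854"}}

```text
time_s: 10.45
position: [0.5599, -0.421, 0.1104]
tool_rot: [[0.918, -0.396, -0.003], [-0.396, -0.918, 0.003], [-0.003, -0.001, -1.0]]
ft_force: [0.1, 0.6, 0.9]
grip_width: 0.0852
gripper_force: 0.0
```

```bash
python3 plan.py 0.5604,-0.4215,0.11,26.3 0.4162,-0.2135,0.11,26.3 0.4162,-0.2135,0.004,26.3
python3 - <<'E'
from h import *
for n in ('top','side'):
    im,d,W=cloud(n)
    for P,c,a in ((TR,'grey',(.56,-.42,.006)),(CA,'blue',(.56,-.42,0))):
        try: print(n,c,np.round(fit([(n,im,None)],P,c,*a,yaws=[-23]),4))
        except ValueError: print(n,c,'none')
    u,v=proj(viewer.calibration(n),np.array([[.56,-.42,.02]]))[0].astype(int)
    cv2.imwrite(f'pics/{n}3.png',cv2.resize(im[v-50:v+50,u-50:u+50,::-1],(400,400),interpolation=cv2.INTER_CUBIC))
a=np.hstack([cv2.imread(f'pics/{n}3.png') for n in('top','side')]);cv2.imwrite('pics/g3.png',a)
E
```

```text
t 10.4 p [ 0.5599 -0.421   0.1104] yaw -23.3 tilt [-0.0034 -0.0014] F [0.1 0.6 0.9] grip 0.0852 q [-47.  42.  57.  -0.  81.  67.]
0.5604,-0.4215,0.11,26.3 | turn 5 x [-0.0006  0.0005 -0.1732] | shift 1 x [0.0003 0.0007 0.0004]
0.4162,-0.2135,0.11,26.3 | turn 0 x [0. 0. 0.] | shift 5 x [-0.0074 -0.0501  0.    ]
0.4162,-0.2135,0.004,26.3 | turn 0 x [0. 0. 0.] | shift 2 x [0.    0.    0.053]
top grey [  0.5858  -0.369  157.0682   0.2549]
top blue none
side grey [ 5.645000e-01 -4.219000e-01  1.531705e+02  1.347000e-01]
side blue [  0.5602  -0.4212 155.864    0.3425]
```

View pics/g3.png

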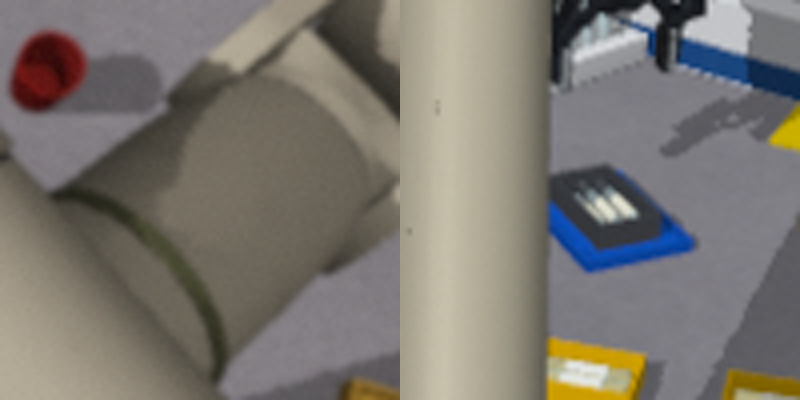

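The grey tray sits inside the blue kerb at side crop (605,205), looking square. Next I'll go to the yellow and check from the top on the way.

Call:
{"method": "move_arm", "body": {"plan": "0 0 0 0 0 -0.1732 0.0854; 0 0 0 0 0 -0.1732 0.0854; 0 0 0 0 0 -0.1732 0.0854; 0 0 0 0 0 -0.1732 0.0854; 0 0 0 0 0 -0.1732 0.0854; -0.0072 -0.0502 0 0 0 0 0.0854; -0.0072 -0.0502 0 0 0 0 0.0854; -0.0072 -0.0502 0 0 0 0 0.0854; -0.0072 -0.0502 0 0 0 0 0.0854; -0.0072 -0.0502 0 0 0 0 0.0854; 0 0 0 0 0 0 0.0854; 0 0 0 0 0 0 0.0854"}}

```text
time_s: 12.05
position: [0.4173, -0.2129, 0.1104]
tool_rot: [[0.896, 0.443, -0.0], [0.443, -0.896, 0.0], [-0.0, -0.0, -1.0]]
ft_force: [0.4, -0.0, 0.5]
grip_width: 0.0856
gripper_force: 0.0
```

```bash
python3 plan.py 0.4162,-0.2135,0.004,26.3
python3 - <<'E'
from h import *
for n in ('top','side'):
    im,d,W=cloud(n)
    for P,c,a in ((TR,'grey',(.56,-.42,.006)),(CA,'blue',(.56,-.42,0)),(TR,'yellow',(.416,-.213,0)),(TR,'green',(.679,-.146,0)),(LI,'white',(.557,.414,0))):
        try: print(n,c,np.round(fit([(n,im,None)],P,c,*a,yaws=range(-40,40,10)),4))
        except ValueError: print(n,c,'none')
    u,v=proj(viewer.calibration(n),np.array([[.5,-.32,.02]]))[0].astype(int)
    cv2.imwrite(f'pics/{n}4.png',cv2.resize(im[v-60:v+60,u-60:u+60,::-1],(400,400),interpolation=cv2.INTER_CUBIC))
a=np.hstack([cv2.imread(f'pics/{n}4.png') for n in('top','side')]);cv2.imwrite('pics/g4.png',a)
E
```

```text
t 12.1 p [ 0.4173 -0.2129  0.1104] yaw 26.31 tilt [-0.     -0.0003] F [ 0.4 -0.   0.5] grip 0.0856 q [-42.  22.  98.   0.  61.  22.]
0.4162,-0.2135,0.004,26.3 | turn 1 x [-0.0003  0.      0.0002] | shift 2 x [-0.0006  0.      0.0532]
top grey [ 5.587000e-01 -4.202000e-01  1.524255e+02  1.432000e-01]
top blue [ 5.58900e-01 -4.21400e-01  1.56887e+02  5.02000e-02]
top yellow [  0.416  -0.213 140.      1.   ]
top green [ 0.6768 -0.1467 20.3172  0.1197]
top white [5.57700e-01 4.15300e-01 1.45705e+02 3.92000e-02]
side grey [  0.5677  -0.423  158.5271   0.6758]
side blue [  0.5331  -0.4291 128.7871   0.5617]
side yellow [ 0.416  -0.2154 27.2914  0.303 ]
side green [ 0.6801 -0.1469 23.353   0.0431]
side white [  0.5865   0.3907 163.0206   0.7552]
```

View pics/g4.png

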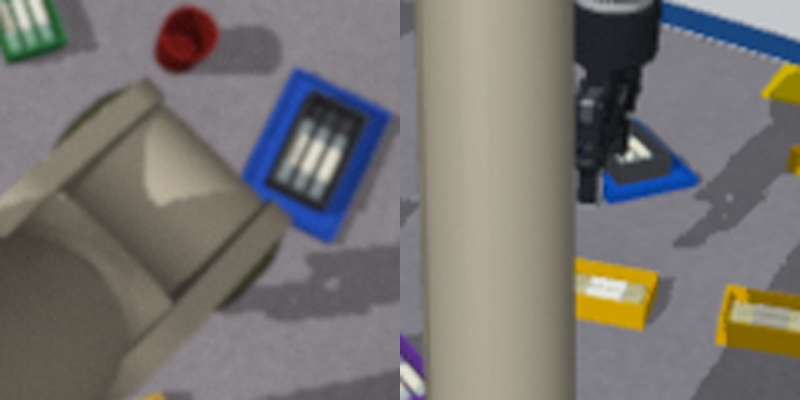

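The grey tray is centred on the blue carrier to about 1 mm (top crop (315,150) against the carrier at (318,155)). Picking yellow now.

Call:
{"method": "move_arm", "body": {"plan": "-0.0012 0 0.05 0 0 0 0.0854; 0 0 0.0365 0 0 0 0.0854; 0 0 0.02 0 0 0 0.0854; 0 0 0 0 0 0 0.0854; 0 0 0 0 0 0 0.04; 0 0 0 0 0 0 0.04; 0 0 0 0 0 0 0.04; 0 0 0 0 0 0 0.04; 0 0 0 0 0 0 0.04; 0 0 0 0 0 0 0.04"}}

```text
time_s: 13.4
position: [0.4159, -0.2131, 0.0047]
tool_rot: [[0.896, 0.443, 0.0], [0.443, -0.896, -0.0], [0.0, 0.0, -1.0]]
ft_force: [0.2, -0.1, 4.5]
grip_width: 0.0545
gripper_force: 64.1
```

Call:
{"method": "move_arm", "body": {"plan": "0 0 -0.01 0 0 0 0.04; 0 0 -0.03 0 0 0 0.04; 0 0 -0.04 0 0 0 0.04; 0 0 -0.03 0 0 0 0.04; 0 0 -0.01 0 0 0 0.04; 0 0 0 0 0 0 0.04"}}

```text
time_s: 14.15
position: [0.4155, -0.2127, 0.1236]
tool_rot: [[0.896, 0.443, -0.001], [0.443, -0.896, 0.001], [-0.0, -0.001, -1.0]]
ft_force: [0.3, 0.4, -2.6]
grip_width: 0.055
gripper_force: 64.2
```

```bash
python3 plan.py 0.4162,-0.2135,0.125,-23.3 0.5602,-0.4212,0.125,-23.3 0.5602,-0.4212,0.0345,-23.3
```

```text
t 14.2 p [ 0.4155 -0.2127  0.1236] yaw 26.32 tilt [-0.0005 -0.0015] F [ 0.3  0.4 -2.6] grip 0.055 q [-42.  20.  97.   0.  63.  22.]
0.4162,-0.2135,0.125,-23.3 | turn 5 x [-0.0002  0.0002  0.1732] | shift 1 x [ 0.001   0.0005 -0.0014]
0.5602,-0.4212,0.125,-23.3 | turn 0 x [0. 0. 0.] | shift 5 x [0.0429 0.0268 0.    ]
0.5602,-0.4212,0.0345,-23.3 | turn 0 x [0. 0. 0.] | shift 2 x [0.     0.     0.0452]
```

Call:
{"method": "move_arm", "body": {"plan": "0 0 0 0 0 0.1732 0.04; 0 0 0 0 0 0.1732 0.04; 0 0 0 0 0 0.1732 0.04; 0 0 0 0 0 0.1732 0.04; 0 0 0 0 0 0.1732 0.04; 0.0432 0.0269 0 0 0 0 0.04; 0.0432 0.0269 0 0 0 0 0.04; 0.0432 0.0269 0 0 0 0 0.04; 0.0432 0.0269 0 0 0 0 0.04; 0.0432 0.0269 0 0 0 0 0.04; 0 0 0 0 0 0 0.04"}}

```text
time_s: 15.52
position: [0.561, -0.4237, 0.1192]
tool_rot: [[0.918, -0.397, -0.004], [-0.397, -0.918, 0.004], [-0.005, -0.002, -1.0]]
ft_force: [-0.5, 0.3, -3.0]
grip_width: 0.0544
gripper_force: 64.1
```

Call:
{"method": "move_arm", "body": {"plan": "0 0 0.04 0 0 0 0.04; 0 0 0.03 0 0 0 0.04; 0 0 0.01 0 0 0 0.04; 0 0 0 0 0 0 0.04; 0 0 0 0 0 0 0.04"}}

```text
time_s: 16.15
position: [0.561, -0.4219, 0.0443]
tool_rot: [[0.918, -0.395, 0.0], [-0.395, -0.918, -0.0], [0.0, 0.0, -1.0]]
ft_force: [-0.4, -0.4, -2.0]
grip_width: 0.0549
gripper_force: 64.0
```

```bash
python3 plan.py 0.5602,-0.4212,0.0347,-23.3;  python3 - <<'E'
from h import *
o=env.observe();p=np.array(o['position'])
im,d,W=cloud('side')
for P,c,a in ((TR,'yellow',(p[0],p[1],p[2]-.0045)),(CA,'blue',(.56,-.42,0))):
    print(c,np.round(fit([('side',im,None)],P,c,*a,yaws=[-23]),4))
u,v=proj(viewer.calibration('side'),np.array([[.56,-.42,.02]]))[0].astype(int)
cv2.imwrite(f'pics/s5.png',cv2.resize(im[v-50:v+50,u-50:u+50,::-1],(500,500),interpolation=cv2.INTER_CUBIC))
E
```

```text
t 16.1 p [ 0.561  -0.4219  0.0443] yaw -23.3 tilt [0. 0.] F [-0.4 -0.4 -2. ] grip 0.0549 q [-47.  46.  61.  -0.  73.  67.]
0.5602,-0.4212,0.0347,-23.3 | turn 1 x [ 0.     -0.      0.0001] | shift 1 x [-0.001  -0.0003  0.0096]
yellow [ 5.617000e-01 -4.210000e-01  1.579887e+02  5.840000e-02]
blue [  0.5606  -0.4208 156.8326   0.2493]
```

View pics/s5.png

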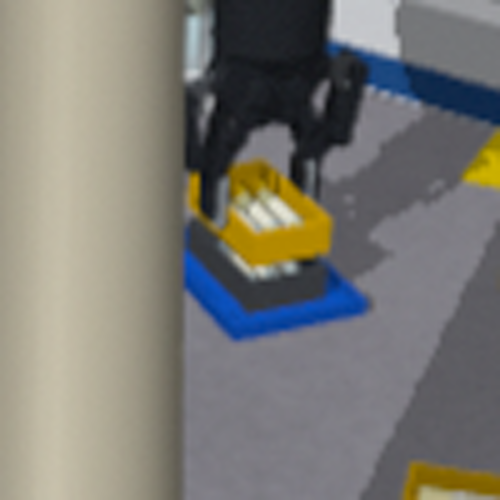

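The yellow tray hangs level and aligned over the grey one at (265,230). Lowering it.

Call:
{"method": "move_arm", "body": {"plan": "-0.001 -0.0003 0.004 0 0 0 0.04; 0 0 0.003 0 0 0 0.04; 0 0 0.0022 0 0 0 0.04; 0 0 0 0 0 0 0.04; 0 0 0 0 0 0 0.04"}}

```text
time_s: 16.82
position: [0.5597, -0.4209, 0.0347]
tool_rot: [[0.918, -0.395, -0.001], [-0.395, -0.918, 0.001], [-0.002, -0.001, -1.0]]
ft_force: [-2.9, 1.5, 4.5]
grip_width: 0.0546
gripper_force: 64.8
```

```bash
python3 plan.py 0.5602,-0.4212,0.0347,-23.3
```

```text
t 16.8 p [ 0.5597 -0.4209  0.0347] yaw -23.3 tilt [-0.0018 -0.0006] F [-2.9  1.5  4.5] grip 0.0546 q [-47.  47.  62.  -0.  72.  67.]
0.5602,-0.4212,0.0347,-23.3 | turn 1 x [-0.0006  0.0018  0.0001] | shift 1 x [0.0006 0.0001 0.    ]
```

Call:
{"method": "move_arm", "body": {"plan": "0 0 0 0 0 0 0.064; 0 0 0 0 0 0 0.064; 0 0 0 0 0 0 0.066; 0 0 -0.01 0 0 0 0.07; 0 0 -0.04 0 0 0 0.0854; 0 0 -0.04 0 0 0 0.0854"}}

```text
time_s: 17.58
position: [0.5599, -0.4211, 0.1254]
tool_rot: [[0.918, -0.396, -0.001], [-0.396, -0.918, 0.001], [-0.002, -0.001, -1.0]]
ft_force: [0.3, -0.0, -0.6]
grip_width: 0.0855
gripper_force: 0.0
```

```bash
python3 plan.py  0.451,-0.002,0.11,-16.9
```

```text
t 17.6 p [ 0.5599 -0.4211  0.1254] yaw -23.3 tilt [-0.0018 -0.0007] F [ 0.3 -0.  -0.6] grip 0.0855 q [-47.  42.  56.  -0.  83.  67.]
0.451,-0.002,0.11,-16.9 | turn 1 x [-0.0008  0.0017 -0.1118] | shift 8 x [-0.0283 -0.0462  0.0019]
```

Call:
{"method": "move_arm", "body": {"plan": "0 0 0 -0.0008 0.0017 -0.1118 0.0854; -0.0283 -0.0462 0.0019 0 0 0 0.0854; -0.0283 -0.0462 0.0019 0 0 0 0.0854; -0.0283 -0.0462 0.0019 0 0 0 0.0854; -0.0283 -0.0462 0.0019 0 0 0 0.0854; -0.0283 -0.0462 0.0019 0 0 0 0.0854; -0.0283 -0.0462 0.0019 0 0 0 0.0854; -0.0283 -0.0462 0.0019 0 0 0 0.0854; -0.0283 -0.0462 0.0019 0 0 0 0.0854; 0 0 0 0 0 0 0.0854; 0 0 0 0 0 0 0.0854"}}

```text
time_s: 18.95
position: [0.4514, -0.0019, 0.1093]
tool_rot: [[0.957, -0.29, 0.001], [-0.29, -0.957, -0.0], [0.002, -0.0, -1.0]]
ft_force: [-0.1, -0.6, 0.7]
grip_width: 0.0856
gripper_force: 0.0
```

```bash
python3 plan.py 0.451,-0.002,0.0045,-16.9
python3 - <<'E'
from h import *
im,d,W=cloud('top')
for P,c,a in ((TR,'yellow',(.56,-.42,.03)),(CA,'blue',(.56,-.42,0))):
    print(c,np.round(fit([('top',im,None)],P,c,*a,yaws=[-23]),4))
im,d,W=cloud('side')
print(np.round(fit([('side',im,None)],TR,'purple',.452,-.002,0,yaws=[-17]),4))
E
```

```text
t 18.9 p [ 0.4514 -0.0019  0.1093] yaw -16.87 tilt [ 0.0015 -0.    ] F [-0.1 -0.6  0.7] grip 0.0856 q [-15.  20. 100.  -0.  59.  92.]
0.451,-0.002,0.0045,-16.9 | turn 1 x [-0.     -0.0015  0.0005] | shift 2 x [-0.0002  0.0001  0.0524]
yellow [ 5.576000e-01 -4.186000e-01  1.563869e+02  3.680000e-02]
blue [ 5.589000e-01 -4.209000e-01  1.565336e+02  1.460000e-02]
[4.562000e-01 4.700000e-03 1.498386e+02 1.710000e-01]
```

Call:
{"method": "move_arm", "body": {"plan": "-0.0004 0 0.05 0 -0.0015 0 0.0854; 0 0 0.035 0 0 0 0.0854; 0 0 0.02 0 0 0 0.0854; 0 0 0 0 0 0 0.0854; 0 0 0 0 0 0 0.04; 0 0 0 0 0 0 0.04; 0 0 0 0 0 0 0.04; 0 0 0 0 0 0 0.04; 0 0 0 0 0 0 0.04; 0 0 0 0 0 0 0.04"}}

```text
time_s: 20.3
position: [0.4509, -0.0018, 0.0049]
tool_rot: [[0.957, -0.291, 0.001], [-0.291, -0.957, -0.0], [0.001, -0.0, -1.0]]
ft_force: [-2.0, -1.6, 6.2]
grip_width: 0.0545
gripper_force: 64.0
```

Call:
{"method": "move_arm", "body": {"plan": "0 0 -0.01 0 0 0 0.04; 0 0 -0.03 0 0 0 0.04; 0 0 -0.04 0 0 0 0.04; 0 0 -0.04 0 0 0 0.04; 0 0 -0.02 0 0 0 0.04; 0 0 0 0 0 0 0.04"}}

```text
time_s: 21.05
position: [0.4509, -0.0016, 0.1453]
tool_rot: [[0.957, -0.291, 0.002], [-0.291, -0.957, -0.0], [0.002, -0.0, -1.0]]
ft_force: [-0.8, 0.2, -2.1]
grip_width: 0.0546
gripper_force: 64.1
```

```bash
python3 plan.py 0.5602,-0.4212,0.145,-23.3
```

```text
t 21.1 p [ 0.4509 -0.0016  0.1453] yaw -16.89 tilt [ 0.002  -0.0003] F [-0.8  0.2 -2.1] grip 0.0546 q [-15.  17.  97.   0.  65.  92.]
0.5602,-0.4212,0.145,-23.3 | turn 1 x [-0.0004 -0.002   0.1119] | shift 8 x [0.0333 0.0428 0.    ]
```

Call:
{"method": "move_arm", "body": {"plan": "0 0 0 0 -0.002 0.1119 0.04; 0.0333 0.0428 0 0 0 0 0.04; 0.0333 0.0428 0 0 0 0 0.04; 0.0333 0.0428 0 0 0 0 0.04; 0.0333 0.0428 0 0 0 0 0.04; 0.0333 0.0428 0 0 0 0 0.04; 0.0333 0.0428 0 0 0 0 0.04; 0.0333 0.0428 0 0 0 0 0.04; 0.0333 0.0428 0 0 0 0 0.04; 0 0 0 0 0 0 0.04; 0 0 0 0 0 0 0.04"}}

```text
time_s: 22.42
position: [0.5592, -0.4207, 0.1412]
tool_rot: [[0.918, -0.396, -0.005], [-0.396, -0.918, 0.004], [-0.006, -0.001, -1.0]]
ft_force: [0.2, 0.9, -1.6]
grip_width: 0.0546
gripper_force: 64.1
```

Call:
{"method": "move_arm", "body": {"plan": "0 0 0.035 0 0 0 0.04; 0 0 0.03 0 0 0 0.04; 0 0 0.005 0 0 0 0.04; 0 0 0 0 0 0 0.04; 0 0 0 0 0 0 0.04"}}

```text
time_s: 23.05
position: [0.5599, -0.4215, 0.0744]
tool_rot: [[0.919, -0.395, -0.002], [-0.395, -0.919, -0.001], [-0.001, 0.001, -1.0]]
ft_force: [-0.3, -0.0, -1.4]
grip_width: 0.0545
gripper_force: 64.1
```

```bash
python3 plan.py 0.5602,-0.4212,0.0589,-23.3;  python3 - <<'E'
from h import *
o=env.observe();p=np.array(o['position'])
im,d,W=cloud('side')
for P,c,a in ((TR,'purple',(p[0],p[1],p[2]-.005)),(TR,'yellow',(.56,-.42,.03))):
    print(c,np.round(fit([('side',im,None)],P,c,*a,yaws=[-23]),4))
E
```

```text
t 23.1 p [ 0.5599 -0.4215  0.0744] yaw -23.29 tilt [-0.0013  0.0012] F [-0.3 -0.  -1.4] grip 0.0545 q [-47.  44.  59.  -0.  76.  67.]
0.5602,-0.4212,0.0589,-23.3 | turn 1 x [0.0012 0.0013 0.0002] | shift 1 x [ 0.0001 -0.0004  0.0155]
purple [  0.5547  -0.4271 141.2293   0.1656]
yellow [ 5.583000e-01 -4.165000e-01  1.572509e+02  1.392000e-01]
```

Call:
{"method": "move_arm", "body": {"plan": "0 -0.0003 0.008 0.0012 0.0013 0 0.04; 0 0 0.004 0 0 0 0.04; 0 0 0.002 0 0 0 0.04; 0 0 0.001 0 0 0 0.04; 0 0 0 0 0 0 0.04; 0 0 0 0 0 0 0.04"}}

```text
time_s: 23.85
position: [0.5593, -0.4208, 0.0589]
tool_rot: [[0.918, -0.396, -0.002], [-0.396, -0.918, 0.002], [-0.003, -0.001, -1.0]]
ft_force: [-4.4, 3.0, 7.8]
grip_width: 0.0546
gripper_force: 65.0
```

```bash
python3 plan.py 0.5602,-0.4212,0.0589,-23.3
```

```text
t 23.9 p [ 0.5593 -0.4208  0.0589] yaw -23.3 tilt [-0.0025 -0.0008] F [-4.4  3.   7.8] grip 0.0546 q [-47.  45.  60.  -0.  75.  67.]
0.5602,-0.4212,0.0589,-23.3 | turn 1 x [-0.0008  0.0025 -0.0001] | shift 1 x [ 0.001 -0.    -0.   ]
```

Call:
{"method": "move_arm", "body": {"plan": "0 0 0 0 0 0 0.064; 0 0 0 0 0 0 0.064; 0 0 0 0 0 0 0.066; 0 0 -0.01 0 0 0 0.07; 0 0 -0.04 0 0 0 0.0854; 0 0 -0.03 0 0 0 0.0854"}}

```text
time_s: 24.6
position: [0.5599, -0.4214, 0.1401]
tool_rot: [[0.918, -0.396, -0.0], [-0.396, -0.918, 0.001], [-0.001, -0.0, -1.0]]
ft_force: [0.6, 0.5, 0.7]
grip_width: 0.0852
gripper_force: 0.0
```

```bash
python3 plan.py 0.56,0.415,0.14,-34.5
```

```text
t 24.6 p [ 0.5599 -0.4214  0.1401] yaw -23.31 tilt [-0.0006 -0.0003] F [0.6 0.5 0.7] grip 0.0852 q [-47.  41.  55.   0.  84.  67.]
0.56,0.415,0.14,-34.5 | turn 2 x [-0.0001  0.0003  0.0977] | shift 16 x [-0.0296 -0.0431  0.    ]
```

Call:
{"method": "move_arm", "body": {"plan": "0 0 0 0 0 0.0977 0.0854; 0 0 0 0 0 0.0977 0.0854; -0.0296 -0.0431 0 0 0 0 0.0854; -0.0296 -0.0431 0 0 0 0 0.0854; -0.0296 -0.0431 0 0 0 0 0.0854; -0.0296 -0.0431 0 0 0 0 0.0854; -0.0296 -0.0431 0 0 0 0 0.0854; -0.0296 -0.0431 0 0 0 0 0.0854; -0.0296 -0.0431 0 0 0 0 0.0854; -0.0296 -0.0431 0 0 0 0 0.0854; -0.0296 -0.0431 0 0 0 0 0.0854"}}

```text
time_s: 25.98
position: [0.5599, 0.0511, 0.1395]
tool_rot: [[0.824, -0.567, -0.0], [-0.567, -0.824, 0.002], [-0.001, -0.001, -1.0]]
ft_force: [1.0, -0.0, -0.5]
grip_width: 0.0853
gripper_force: 0.0
```

```bash
python3 plan.py 0.56,0.415,0.14,-34.5
python3 - <<'E'
from h import *
im,d,W=cloud('top')
for P,c,a in ((TR,'purple',(.56,-.42,.054)),(TR,'yellow',(.56,-.42,.03)),(CA,'blue',(.56,-.42,0)),(LI,'white',(.558,.415,0)),(LI[8:],'grey',(.558,.415,0)),(CA,'red',(.675,.163,0))):
    print(c,np.round(fit([('top',im,None)],P,c,*a,yaws=[-23]),4))
u,v=proj(viewer.calibration('top'),np.array([[.56,-.42,.02]]))[0].astype(int)
a=cv2.resize(im[v-30:v+30,u-30:u+30,::-1],(400,400),interpolation=cv2.INTER_CUBIC)
im,d,W=cloud('side')
for P,c,a2 in ((LI[:8],'white',(.56,.415,0)),(LI[8:],'grey',(.56,.415,0))):
    print('side',c,np.round(fit([('side',im,None)],P,c,*a2,yaws=[-30]),4))
u,v=proj(viewer.calibration('side'),np.array([[.56,.415,.02]]))[0].astype(int)
b=cv2.resize(im[v-30:v+30,u-30:u+30,::-1],(400,400),interpolation=cv2.INTER_CUBIC)
cv2.imwrite('pics/p6.png',np.hstack([a,b]))
E
```

```text
t 26.0 p [0.5599 0.0511 0.1395] yaw -34.51 tilt [-0.0014 -0.0012] F [ 1.  -0.  -0.5] grip 0.0853 q [ -7.  28.  81.   0.  72. 118.]
0.56,0.415,0.14,-34.5 | turn 1 x [-0.0012  0.0014 -0.0002] | shift 7 x [-0.0294 -0.0429 -0.0001]
purple [ 5.574000e-01 -4.200000e-01  1.555785e+02  6.440000e-02]
yellow [  0.536   -0.4212 131.5152   0.9231]
blue [ 5.590000e-01 -4.209000e-01  1.568145e+02  1.820000e-02]
white [5.58200e-01 4.15200e-01 1.45949e+02 4.46000e-02]
grey [  0.5575   0.4128 146.3472   0.3467]
red [ 0.7489  0.1611 24.1485  0.9925]
side white [  0.588    0.3918 165.889    0.7202]
side grey [  0.5654   0.4119 149.6267   0.1749]
```

View pics/p6.png

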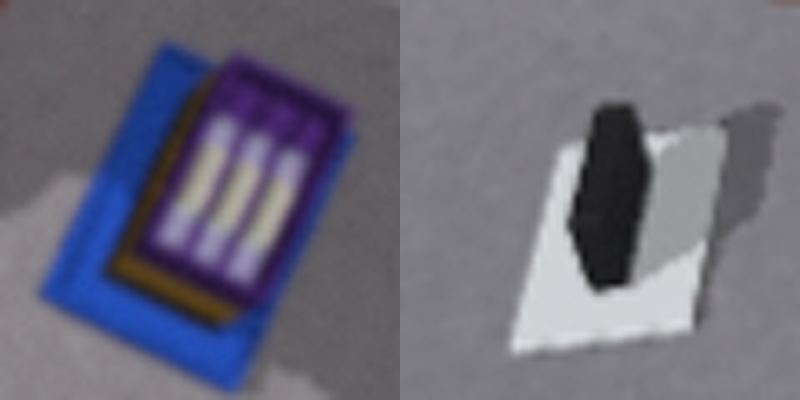

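The stack looks square: purple over yellow at left crop (240,190), inside the blue carrier. The lid plate's corners in the side crop are about (112,350), (292,330), (327,127) and (165,145), which I'll use to check its pose.

Run:
```python
from h import *
c=viewer.calibration('side');R=np.array(c['R']);C=-R.T@c['t']
u,v=proj(c,np.array([[.56,.415,.02]]))[0].astype(int)
W=[]
for a,b in ((112,350),(292,330),(327,127),(165,145)):
    px=u-30+(a+.5)/6.667-.5; py=v-30+(b+.5)/6.667-.5
    r=R.T@[(px-c['cx'])/c['fx'],(py-c['cy'])/c['fy'],1]; W.append(C+r*(.003-C[2])/r[2])
W=np.array(W)[:,:2];print(W.round(4),W.mean(0),[np.linalg.norm(W[i]-W[i-1]).round(4) for i in range(4)])
for i,j in ((0,3),(1,2)): print(np.degrees(np.arctan2(*(W[i]-W[j])[::-1])),)
```

```text
[[0.5372 0.464 ]
 [0.5035 0.4174]
 [0.5867 0.3614]
 [0.619  0.4071]] [0.5616292 0.4124425] [np.float64(0.0996), np.float64(0.0575), np.float64(0.1003), np.float64(0.0559)]
145.16997254822732
146.04574012226442
```

Call:
{"method": "move_arm", "body": {"plan": "-0.0294 -0.0428 0 -0.0012 0.0014 -0.003 0.0854; -0.0294 -0.0428 0 0 0 0 0.0854; -0.0294 -0.0428 0 0 0 0 0.0854; -0.0294 -0.0428 0 0 0 0 0.0854; -0.0294 -0.0428 0 0 0 0 0.0854; -0.0294 -0.0428 0 0 0 0 0.0854; -0.0294 -0.0428 0 0 0 0 0.0854; 0 0 0 0 0 0 0.07; 0 0 0 0 0 0 0.06"}}

```text
time_s: 27.2
position: [0.5593, 0.4122, 0.1389]
tool_rot: [[0.826, -0.564, -0.001], [-0.564, -0.826, -0.0], [-0.001, 0.001, -1.0]]
ft_force: [-0.2, 0.0, 0.3]
grip_width: 0.0601
gripper_force: 0.0
```

```bash
python3 plan.py 0.56,0.4138,0.01,-34.4
```

```text
t 27.2 p [0.5593 0.4122 0.1389] yaw -34.35 tilt [-0.0008  0.0008] F [-0.2  0.   0.3] grip 0.0601 q [ 27.  40.  56.   0.  83. 151.]
0.56,0.4138,0.01,-34.4 | turn 1 x [0.0008 0.0008 0.0008] | shift 3 x [-0.0001 -0.0006  0.043 ]
```

Call:
{"method": "move_arm", "body": {"plan": "-0.0003 -0.0017 0.05 0.0008 0.0008 0 0.06; 0 0 0.05 0 0 0 0.06; 0 0 0.02 0 0 0 0.06; 0 0 0.009 0 0 0 0.06; 0 0 0 0 0 0 0.03; 0 0 0 0 0 0 0.005; 0 0 0 0 0 0 0.005; 0 0 0 0 0 0 0.005; 0 0 0 0 0 0 0.005; 0 0 0 0 0 0 0.005; 0 0 0 0 0 0 0.005; 0 0 0 0 0 0 0.005"}}

```text
time_s: 28.7
position: [0.5603, 0.4148, 0.0112]
tool_rot: [[0.826, -0.564, 0.002], [-0.564, -0.826, 0.001], [0.001, -0.002, -1.0]]
ft_force: [-0.5, -0.2, 6.8]
grip_width: 0.0134
gripper_force: 60.8
```

```bash
python3 plan.py 0.56,0.4138,0.17,-23.3 0.56,-0.421,.17,-23.3
```

```text
t 28.7 p [0.5603 0.4148 0.0112] yaw -34.33 tilt [ 0.001  -0.0022] F [-0.5 -0.2  6.8] grip 0.0134 q [ 27.  48.  64.   0.  69. 151.]
0.56,0.4138,0.17,-23.3 | turn 2 x [-0.0011 -0.0006 -0.0962] | shift 3 x [ 0.      0.0003 -0.0529]
0.56,-0.421,.17,-23.3 | turn 0 x [0. 0. 0.] | shift 16 x [0.0206 0.0479 0.    ]
```

Call:
{"method": "move_arm", "body": {"plan": "0 0 -0.01 0 0 0 0.005; 0 0 -0.05 0 0 0 0.005; 0 0 -0.05 0 0 0 0.005; 0 0 -0.05 0 0 0 0.005; 0 0 0 0 0 -0.0962 0.005; 0 0 0 0 0 -0.0962 0.005; 0.0206 0.0479 0 0 0 0 0.005; 0.0206 0.0479 0 0 0 0 0.005; 0.0206 0.0479 0 0 0 0 0.005; 0.0206 0.0479 0 0 0 0 0.005; 0.0206 0.0479 0 0 0 0 0.005; 0.0206 0.0479 0 0 0 0 0.005"}}

```text
time_s: 30.2
position: [0.5591, 0.1, 0.1702]
tool_rot: [[0.918, -0.395, 0.0], [-0.395, -0.918, 0.0], [0.0, -0.0, -1.0]]
ft_force: [0.2, -0.1, -1.2]
grip_width: 0.0126
gripper_force: 59.8
```

Call:
{"method": "move_arm", "body": {"plan": "0.0206 0.0479 0 0 0 0 0.005; 0.0206 0.0479 0 0 0 0 0.005; 0.0206 0.0479 0 0 0 0 0.005; 0.0206 0.0479 0 0 0 0 0.005; 0.0206 0.0479 0 0 0 0 0.005; 0.0206 0.0479 0 0 0 0 0.005; 0.0206 0.0479 0 0 0 0 0.005; 0.0206 0.0479 0 0 0 0 0.005; 0.0206 0.0479 0 0 0 0 0.005; 0.0206 0.0479 0 0 0 0 0.005; 0 0 0 0 0 0 0.005; 0 0 0 0 0 0 0.005"}}

```text
time_s: 31.7
position: [0.5591, -0.4192, 0.1695]
tool_rot: [[0.918, -0.396, -0.0], [-0.396, -0.918, 0.001], [-0.001, -0.001, -1.0]]
ft_force: [-0.1, 1.2, 0.2]
grip_width: 0.0131
gripper_force: 59.8
```

```bash
python3 plan.py 0.56,-0.421,.1,-23.3
python3 - <<'E'
from h import *
im,d,W=cloud('side')
u,v=proj(viewer.calibration('side'),np.array([[.56,-.42,.1]]))[0].astype(int)
cv2.imwrite('pics/s7.png',cv2.resize(im[v-50:v+50,u-50:u+50,::-1],(500,500),interpolation=cv2.INTER_CUBIC))
E
```

```text
t 31.7 p [ 0.5591 -0.4192  0.1695] yaw -23.3 tilt [-0.0008 -0.0008] F [-0.1  1.2  0.2] grip 0.0131 q [-47.  40.  53.   0.  88.  67.]
0.56,-0.421,.1,-23.3 | turn 1 x [-0.0008  0.0008 -0.    ] | shift 2 x [0.0008 0.0006 0.0347]
```

View pics/s7.png

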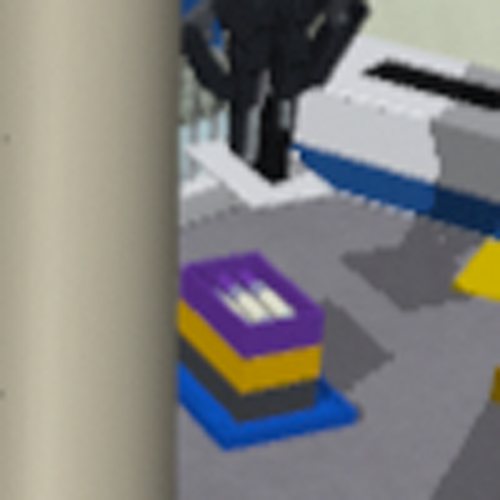

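The lid is held level above the stack, at (260,180). The stack below is well aligned, at (250,320). Lowering.

Call:
{"method": "move_arm", "body": {"plan": "0.0015 0.0012 0.035 -0.0008 0.0008 0 0.005; 0 0 0.03 0 0 0 0.005; 0 0 0.005 0 0 0 0.005; 0 0 0 0 0 0 0.005; 0 0 0 0 0 0 0.005"}}

```text
time_s: 32.38
position: [0.5606, -0.4217, 0.1012]
tool_rot: [[0.919, -0.395, 0.002], [-0.395, -0.919, -0.003], [0.003, 0.002, -1.0]]
ft_force: [0.2, 0.3, -0.3]
grip_width: 0.0133
gripper_force: 59.8
```

```bash
python3 plan.py 0.5598,-0.421,.0892,-23.3
```

```text
t 32.4 p [ 0.5606 -0.4217  0.1012] yaw -23.28 tilt [0.003  0.0016] F [ 0.2  0.3 -0.3] grip 0.0133 q [-47.  43.  58.  -0.  79.  67.]
0.5598,-0.421,.0892,-23.3 | turn 1 x [ 0.0016 -0.003   0.0003] | shift 1 x [-0.001  -0.0003  0.012 ]
```

Call:
{"method": "move_arm", "body": {"plan": "-0.0008 -0.0003 0.006 0.0008 -0.0015 0 0.005; 0 0 0.003 0 0 0 0.005; 0 0 0.0015 0 0 0 0.005; 0 0 0 0 0 0 0.005; 0 0 0 0 0 0 0.005"}}

```text
time_s: 33.0
position: [0.5594, -0.421, 0.0892]
tool_rot: [[0.918, -0.396, -0.001], [-0.396, -0.918, 0.0], [-0.001, -0.0, -1.0]]
ft_force: [-0.9, 0.9, 3.3]
grip_width: 0.0128
gripper_force: 60.2
```

```bash
python3 plan.py 0.5598,-0.421,.0892,-23.3
```

```text
t 33.0 p [ 0.5594 -0.421   0.0892] yaw -23.31 tilt [-0.0008 -0.0001] F [-0.9  0.9  3.3] grip 0.0128 q [-47.  43.  59.  -0.  78.  67.]
0.5598,-0.421,.0892,-23.3 | turn 1 x [-0.0001  0.0008 -0.0001] | shift 1 x [ 0.0004 -0.0002  0.    ]
```

Call:
{"method": "move_arm", "body": {"plan": "0 0 0 0 0 0 0.03; 0 0 0 0 0 0 0.05; 0 0 0 0 0 0 0.05; 0 0 -0.02 0 0 0 0.05; 0 0 -0.05 0 0 0 0.0854; 0 0 0 0 0 0 0.0854"}}

```text
time_s: 33.75
position: [0.5606, -0.4221, 0.1635]
tool_rot: [[0.918, -0.396, 0.005], [-0.396, -0.918, -0.006], [0.007, 0.003, -1.0]]
ft_force: [-0.5, 0.7, 0.1]
grip_width: 0.0835
gripper_force: 0.0
```

```bash
python3 plan.py 0.56,-.421,.16,22.5 0.6785,-0.1467,.12,22.5
```

```text
t 33.8 p [ 0.5606 -0.4221  0.1635] yaw -23.3 tilt [0.0067 0.0031] F [-0.5  0.7  0.1] grip 0.0835 q [-47.  40.  53.  -0.  87.  67.]
0.56,-.421,.16,22.5 | turn 5 x [ 0.0011 -0.001  -0.1599] | shift 1 x [-0.0002 -0.0012  0.0035]
0.6785,-0.1467,.12,22.5 | turn 0 x [0. 0. 0.] | shift 6 x [ 0.0357 -0.0347  0.0067]
```

Call:
{"method": "move_arm", "body": {"plan": "0 0 0 0 0 -0.1599 0.0854; 0 0 0 0 0 -0.1599 0.0854; 0 0 0 0 0 -0.1599 0.0854; 0 0 0 0 0 -0.1599 0.0854; 0 0 0 0 0 -0.1599 0.0854; 0.0357 -0.0347 0.0067 0 0 0 0.0854; 0.0357 -0.0347 0.0067 0 0 0 0.0854; 0.0357 -0.0347 0.0067 0 0 0 0.0854; 0.0357 -0.0347 0.0067 0 0 0 0.0854; 0.0357 -0.0347 0.0067 0 0 0 0.0854; 0.0357 -0.0347 0.0067 0 0 0 0.0854; 0 0 0 0 0 0 0.0854"}}

```text
time_s: 35.25
position: [0.6781, -0.1429, 0.1173]
tool_rot: [[0.922, 0.387, -0.003], [0.387, -0.922, 0.002], [-0.002, -0.003, -1.0]]
ft_force: [-0.2, -0.7, -0.6]
grip_width: 0.0854
gripper_force: 0.0
```

```bash
python3 plan.py 0.6785,-0.1467,.0045,22.5
python3 - <<'E'
from h import *
A=[]
for n,X in (('top',[.56,-.42,.08]),('side',[.6785,-.147,.03])):
    im,d,W=cloud(n)
    u,v=proj(viewer.calibration(n),np.array([X]))[0].astype(int)
    A.append(cv2.resize(im[v-35:v+35,u-35:u+35,::-1],(400,400),interpolation=cv2.INTER_CUBIC))
cv2.imwrite('pics/p8.png',np.hstack(A))
E
```

```text
t 35.2 p [ 0.6781 -0.1429  0.1173] yaw 22.77 tilt [-0.0018 -0.0028] F [-0.2 -0.7 -0.6] grip 0.0854 q [-22.  41.  58.   0.  81.  46.]
0.6785,-0.1467,.0045,22.5 | turn 1 x [-0.0028  0.0019  0.0046] | shift 3 x [-0.0004  0.0012  0.0376]
```

View pics/p8.png

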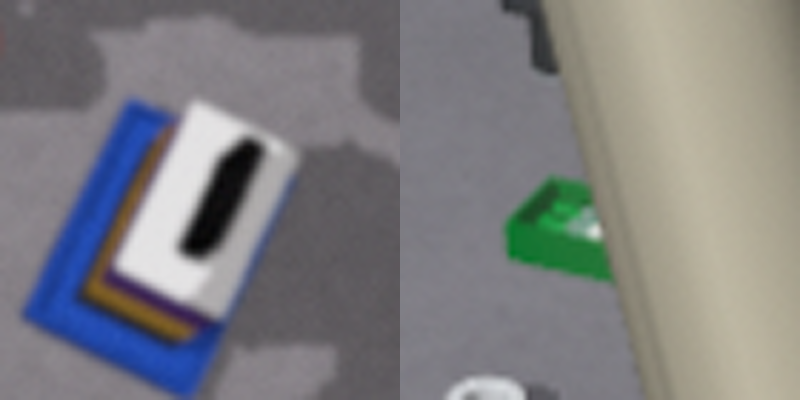

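The lid lies squarely on the stack (left crop, centre (205,210)). Picking green now.

Call:
{"method": "move_arm", "body": {"plan": "-0.0011 0.0037 0.045 -0.0028 0.0019 0.004 0.0854; 0 0 0.04 0 0 0 0.0854; 0 0 0.02 0 0 0 0.0854; 0 0 0 0 0 0 0.0854; 0 0 0 0 0 0 0.0854"}}

```text
time_s: 35.98
position: [0.6785, -0.1517, 0.0151]
tool_rot: [[0.926, 0.378, 0.004], [0.378, -0.926, -0.002], [0.003, 0.003, -1.0]]
ft_force: [-0.0, 0.5, 0.9]
grip_width: 0.0855
gripper_force: 0.0
```

```bash
python3 plan.py 0.6785,-0.1467,.0045,22.5
```

```text
t 36.0 p [ 0.6785 -0.1517  0.0151] yaw 22.21 tilt [0.0027 0.0034] F [-0.   0.5  0.9] grip 0.0855 q [-22.  47.  64.  -0.  69.  45.]
0.6785,-0.1467,.0045,22.5 | turn 1 x [ 0.0034 -0.0027 -0.0051] | shift 1 x [ 0.0019 -0.0046  0.0106]
```

Call:
{"method": "move_arm", "body": {"plan": "0.0017 -0.004 0.006 0.0024 -0.002 -0.0045 0.0854; 0 0 0.0036 0 0 0 0.0854; 0 0 0 0 0 0 0.0854; 0 0 0 0 0 0 0.04; 0 0 0 0 0 0 0.04; 0 0 0 0 0 0 0.04; 0 0 0 0 0 0 0.04; 0 0 0 0 0 0 0.04; 0 0 0 0 0 0 0.04"}}

```text
time_s: 37.1
position: [0.6785, -0.1463, 0.0047]
tool_rot: [[0.924, 0.383, 0.0], [0.383, -0.924, -0.0], [0.0, 0.0, -1.0]]
ft_force: [0.4, -0.1, 5.1]
grip_width: 0.0544
gripper_force: 65.6
```

Call:
{"method": "move_arm", "body": {"plan": "0 0 -0.01 0 0 0 0.04; 0 0 -0.03 0 0 0 0.04; 0 0 -0.04 0 0 0 0.04; 0 0 -0.03 0 0 0 0.04; 0 0 0 0 0 0 0.04; 0 0 0 0 0 0 0.04"}}

```text
time_s: 37.85
position: [0.6776, -0.1459, 0.1127]
tool_rot: [[0.924, 0.383, -0.003], [0.383, -0.924, 0.001], [-0.003, -0.002, -1.0]]
ft_force: [0.3, 0.2, -1.6]
grip_width: 0.0542
gripper_force: 65.0
```

```bash
python3 plan.py 0.6785,-0.1467,.115,-10.9 .6768,.1628,.115,-10.9
```

```text
t 37.9 p [ 0.6776 -0.1459  0.1127] yaw 22.53 tilt [-0.0025 -0.0023] F [ 0.3  0.2 -1.6] grip 0.0542 q [-22.  42.  58.  -0.  80.  46.]
0.6785,-0.1467,.115,-10.9 | turn 4 x [-0.0004  0.0008  0.1459] | shift 1 x [ 0.001   0.0006 -0.0023]
.6768,.1628,.115,-10.9 | turn 0 x [0. 0. 0.] | shift 6 x [-0.01   -0.0506  0.    ]
```

Call:
{"method": "move_arm", "body": {"plan": "0 0 0 0 0 0.1459 0.04; 0 0 0 0 0 0.1459 0.04; 0 0 0 0 0 0.1459 0.04; 0 0 0 0 0 0.1459 0.04; -0.0098 -0.0505 0 0 0 0 0.04; -0.0098 -0.0505 0 0 0 0 0.04; -0.0098 -0.0505 0 0 0 0 0.04; -0.0098 -0.0505 0 0 0 0 0.04; -0.0098 -0.0505 0 0 0 0 0.04; -0.0098 -0.0505 0 0 0 0 0.04; 0 0 0 0 0 0 0.04; 0 0 0 0 0 0 0.04"}}

```text
time_s: 39.35
position: [0.6774, 0.1621, 0.1128]
tool_rot: [[0.982, -0.189, -0.003], [-0.189, -0.982, -0.0], [-0.003, 0.001, -1.0]]
ft_force: [0.7, 0.3, -1.9]
grip_width: 0.0542
gripper_force: 65.0
```

Call:
{"method": "move_arm", "body": {"plan": "0 0 0.045 0 0 0 0.04; 0 0 0.035 0 0 0 0.04; 0 0 0.008 0 0 0 0.04; 0 0 0 0 0 0 0.04; 0 0 0 0 0 0 0.04; 0 0 0 0 0 0 0.04"}}

```text
time_s: 40.1
position: [0.6784, 0.1625, 0.0276]
tool_rot: [[0.982, -0.189, 0.001], [-0.189, -0.982, 0.0], [0.001, -0.001, -1.0]]
ft_force: [-0.5, 0.2, -0.8]
grip_width: 0.0547
gripper_force: 64.9
```

```bash
python3 plan.py .6768,.1628,.0107,-10.9
```

```text
t 40.1 p [0.6784 0.1625 0.0276] yaw -10.91 tilt [ 0.0013 -0.0006] F [-0.5  0.2 -0.8] grip 0.0547 q [  4.  47.  63.   0.  71. 105.]
.6768,.1628,.0107,-10.9 | turn 1 x [-0.0006 -0.0013 -0.0002] | shift 1 x [-0.0016 -0.      0.0169]
```

Call:
{"method": "move_arm", "body": {"plan": "-0.0014 0 0.009 -0.0006 -0.0013 0 0.04; 0 0 0.004 0 0 0 0.04; 0 0 0.002 0 0 0 0.04; 0 0 0.0013 0 0 0 0.04; 0 0 0 0 0 0 0.04; 0 0 0 0 0 0 0.04"}}

```text
time_s: 40.85
position: [0.6764, 0.1628, 0.0108]
tool_rot: [[0.982, -0.189, -0.002], [-0.189, -0.982, -0.0], [-0.002, 0.0, -1.0]]
ft_force: [-3.8, -1.6, 5.5]
grip_width: 0.0546
gripper_force: 65.7
```

```bash
python3 plan.py .6768,.1628,.0107,-10.9
```

```text
t 40.9 p [0.6764 0.1628 0.0108] yaw -10.9 tilt [-0.0019  0.0005] F [-3.8 -1.6  5.5] grip 0.0546 q [  4.  48.  64.   0.  69. 105.]
.6768,.1628,.0107,-10.9 | turn 1 x [0.0005 0.0019 0.    ] | shift 1 x [ 0.0004 -0.0001  0.0001]
```

Release it, then retreat upward and back (toward x=0.40, y=0) to clear both views.

Call:
{"method": "move_arm", "body": {"plan": "0 0 0 0 0 0 0.064; 0 0 0 0 0 0 0.064; 0 0 0 0 0 0 0.066; 0 0 -0.01 0 0 0 0.07; 0 0 -0.05 0 0 0 0.0854; 0 0 -0.06 0 0 0 0.0854; -0.045 0.035 -0.01 0 0 0 0.0854; -0.045 0.035 -0.01 0 0 0 0.0854; -0.045 0.035 -0.01 0 0 0 0.0854; -0.045 0.035 -0.01 0 0 0 0.0854; -0.045 0.035 -0.01 0 0 0 0.0854; -0.045 0.035 -0.01 0 0 0 0.0854"}}

```text
time_s: 42.35
position: [0.3704, 0.0071, 0.1916]
tool_rot: [[0.982, -0.189, -0.001], [-0.189, -0.982, -0.001], [-0.001, 0.001, -1.0]]
ft_force: [0.0, -0.7, 0.6]
grip_width: 0.0856
gripper_force: 0.0
```

```bash
python3 plan.py
python3 - <<'E'
from h import *
for n in ('top','side'):
    im,d,W=cloud(n)
    for P,c,a in ((TR,'green',(.677,.163,.006)),(CA,'red',(.677,.163,0)),(LI,'white',(.56,-.42,.078)),(CA,'blue',(.56,-.42,0))):
        try: print(n,c,np.round(fit([(n,im,None)],P,c,*a,yaws=[-23,-11]),4))
        except ValueError: print(n,c,'none')
    cv2.imwrite(f'pics/{n}9.png',cv2.resize(im[:,:,::-1],(768,576)))
E
```

```text
t 42.4 p [0.3704 0.0071 0.1916] yaw -10.88 tilt [-0.0005  0.001 ] F [ 0.  -0.7  0.6] grip 0.0856 q [-17.   6. 104.  -0.  70.  84.]
top green [ 0.7167  0.1671 29.6055  0.6599]
top red [6.744000e-01 1.633000e-01 1.688825e+02 2.450000e-02]
top white [ 5.595000e-01 -4.201000e-01  1.579963e+02  2.400000e-02]
top blue [  0.5591  -0.4205 157.4155   0.2657]
side green [6.817000e-01 1.617000e-01 1.665668e+02 8.310000e-02]
side red [6.788000e-01 1.625000e-01 1.692509e+02 1.780000e-02]
side white [  0.5526  -0.4411 125.9606   0.8926]
side blue [  0.5444  -0.445  127.6306   0.823 ]
```

View pics/top9.png

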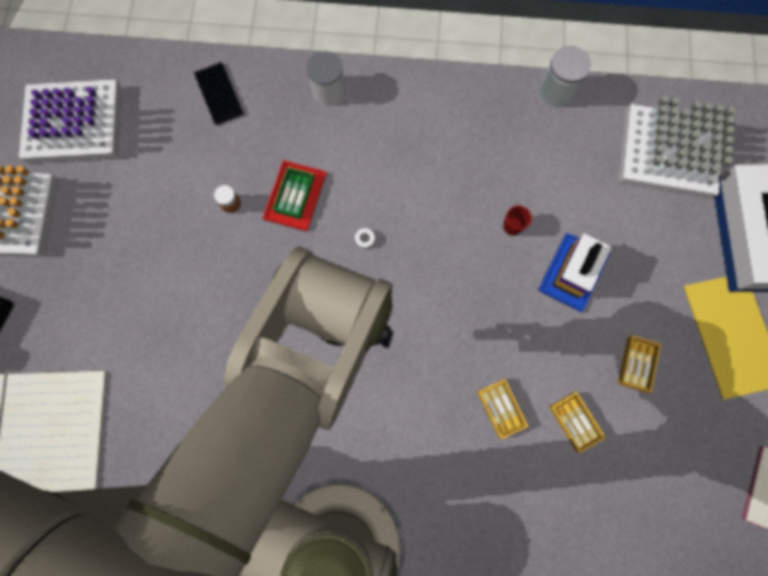

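View pics/side9.png

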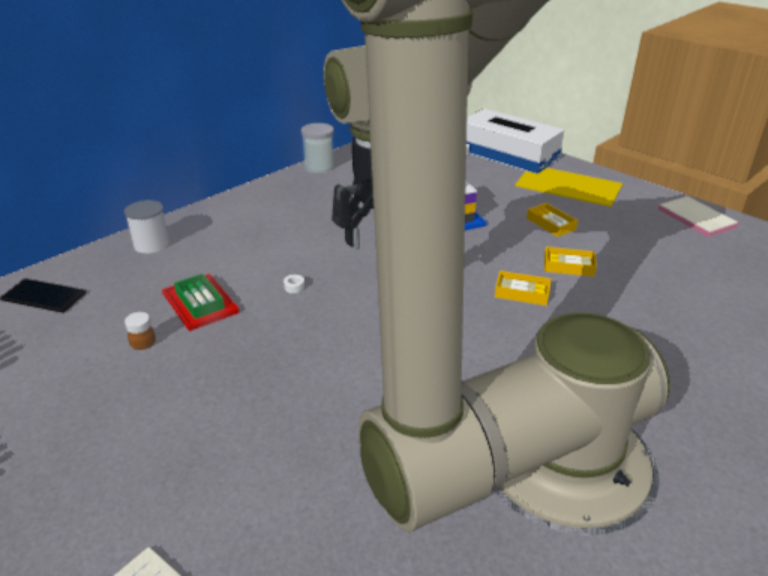

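Green sits squarely on red at top (295,193), and the stack is at (580,265). Tape, cup and jar are where they started. One last numeric check on green with a better mask.

```bash
sed -i "s/'green':(60,85)/'green':(50,95)/; s/(s>110)/(s>75)/" h.py
python3 - <<'E'
from h import *
ab=lambda r:np.round(r,4)
for n in ('top','side'):
    im,d,W=cloud(n)
    print(n,ab(fit([(n,im,None)],TR,'green',.677,.163,.006,yaws=[-11])),ab(fit([(n,im,None)],CA,'red',.677,.163,0,yaws=[-11])))
    m,u0,v0,k=mask(im,'green',proj(viewer.calibration(n),np.array([[.677,.163,.016]]))[0]); 
    cs=cv2.boxPoints(cv2.minAreaRect(np.argwhere(m)[:,::-1].astype(np.float32)))/8; print(cs.mean(0)+[u0,v0])
E
```

```text
top [6.754000e-01 1.631000e-01 1.737127e+02 1.813000e-01] [6.751000e-01 1.633000e-01 1.694062e+02 2.490000e-02]
[195.66250229 128.57499695]
side [6.80600e-01 1.62200e-01 1.67307e+02 4.43000e-02] [6.790000e-01 1.625000e-01 1.692479e+02 1.840000e-02]
[132.78038788 196.79442215]
```

Green is centred to within about 1.5 mm in both cameras, so I'm handing in.

```bash
python3 -c "
from rig import env
print(env.close_job())"
```

```text
the job is handed in; nothing more can be done
None
```

The job is handed in: grey, yellow and purple are stacked on the blue carrier under the white lid and green is on the red carrier, all within about 3 mm of centre and square by camera, with the tape, cup and jar not visibly moved, in about 43 s.

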